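# Turn over the specimen mounting disc with a spatula

### The arm

A 6-joint arm with a two-finger parallel gripper is mounted at the origin on the work surface. World frame = base frame: x ahead of the robot, y to its left, z up, the work surface at z = 0. Lengths are in m, angles in rad, forces in N, time in s.
With the tool pointing down it reaches from about 0.425 to 1.125 m from the base axis. Payload 14.9 kg.
Tool frame: the origin (TCP) lies between the finger pads; the fingertips stand 19 mm ahead of it and the grasp point (between the pads) is the TCP; z points along the fingers, y is the direction in which the jaws open and shut (so a half turn about z gives the same grasp; the last joint's range is limited). The gripper opens to 91 mm and grips with 3 to 60 N. Pads are 32 mm wide; open, the fingers measure 118 mm over their backs; the gripper's body (76 mm by 178 mm) begins 60 mm behind the grasp point.
Start: joints at [-1.275, 0.379, 1.734, -0, 1.028, -0.033], TCP at [0.226, -0.663, 0.233] pointing down, gripper open.
Joint ranges: [-2.77, 2.77], [-0.74, 2.19], [0, 2.66], [-1.06, 4.2], [0.31, 2.87], [-3.08, 3.08]. Speed limits (rad/s): [1.89, 1.89, 2.39, 3.14, 3.14, 3.14].

### API

Orientations are given as a unit quaternion [w, x, y, z].
In Python, from plant import robot, get_image gives the robot as it stands. The module is installed in compiled form; this text tells all that it offers.
- The arm moves only by the shell command python3 -m pendant 'ROWS' [FORCE]. ROWS is JSON, a list that holds one entry, the list of rows, each a list of 7 numbers: the shift along the tool's x, y, z normalised to -1 to 1, where 1 is 0.15 m, then the turn, a rotation vector about the tool's x, y, z normalised to -1 to 1, where 1 is 90 degrees, then the closure, from 0 (fully open) to 1 (shut). A call has 1 to 20 rows; each row shifts and turns the pose as measured when the row begins, along the tool's axes as they then stand; what a row does not reach is not made up. A row lasts 1/10 s, in which the tool goes at most 50 mm and 8.59 degrees, less where a joint would pass 70% of its speed; a pose out of reach is approached as far as the arm can. A call with a number of a shift or a turn outside -1 to 1 is refused whole. A call with a gripper value outside its range is refused whole. The fingers move at their own pace and stop on an object; FORCE is the grip in N (left out, the last holds). Time passes only in rows, so rows that do not move let the fingers close. It gives the time, the measured TCP pose, the force and the opening at its end, in the units of the state.
- robot.observe(): the state, without advancing time (a new reading comes with each control period).
- get_image(name): name is "scene" or "top" or "wrist"; returns a dict with "pixels" (480x640x3 uint8, red, green, blue), "K" (3x3 intrinsics, pixels), "world_to_cam" (4x4, takes a point from world to camera coordinates). Camera axes: x right, y down, z forward; pixel columns grow to the right and rows downward; lengths in m; the calibration is good to about 2 mm. A picture is of the moment at which its call begins. There is no depth.
- robot.job_done(): hands the job in, once; it reports no verdict.
The state is a dict: "clock": time; "joint_positions": joint angles; "joint_velocities": joint speeds; "tau": joint torques, N m; "tool_pos": TCP position; "tcp_rot": TCP orientation; "contact_force": force on the tool from outside, world axes, zero at the start; "torque": the same for the moment, N m; "gripper_width": finger opening in m.
Only numpy, scipy, OpenCV 4.12 (cv2) and the standard library are available. Lean on these libraries where they do the work, as an engineer would, in place of code of your own. Each camera call takes 0.05 s, during which the arm holds its last target. There are 200 camera calls.

### The job

The cork face of the mounting disc is used up: take the spatula from its green mat and use it to turn the disc over on the stepped board, so that it ends lying flat on the board with its clean white face up. Never touch the disc with the gripper or the arm, only with the spatula. Then stand the spatula back on the green mat, blade flat, let go of it, and leave everything else on the table where it is.

Things in the scene. Friction and masses are not known exactly. Their poses are not given: they have to be found in the camera images.
- disc: Loose round disc, 90 mm across, 10 mm thick, 50 to 80 g: one face cork-brown (up at the start), the other white. Both faces are 78 mm across; from each the edge bevels out 6 mm while rising 3.5 mm, so a thin blade pushed at the edge slides beneath. Origin: centre of the white face; +z points from the white face to the brown. It starts on the board's low half, its rim 2 to 10 mm from the step.
- board: Fixed board, 250 mm (x) by 170 mm (y). Low grey half, 6 mm thick, x = -125 to 0; raised light-wood half, 14 mm thick, x = 0 to 125 mm; the upright 8 mm step between them, at x = 0, runs along y. Origin: on the table plane under the step, at mid-width; x points from the low to the raised half (away from the robot, within 0.4 rad).
- spatula: Loose 140 g spatula, stands by itself on its blade. Steel blade 70 (x) x 74 (y) x 2 mm; 31 mm behind its middle a neck 20 mm wide rises to a level blue handle 106 mm long, 18 wide, 20 high, over x = -28 to -134 mm, its centre line 52 mm above the blade's underside. Origin: underside of the blade at its middle; x points to the free tip edge, z up.
- spatula_tip (a point): Middle of the blade's free front edge, 35 mm ahead of the spatula's origin and 1 mm above the underside of the blade.
- spatula_grip (a point): Good place to pinch the handle across its 18 mm width from above: on the handle's centre line, 62 mm behind the spatula's origin, 52 mm above the underside of the blade.
- mat: Fixed green mat, 150 mm (x) by 140 mm (y), 4 mm thick, on which the spatula stands; origin at the middle of its underside. Lies left or right of the board.
- tray: Bystander: fixed white shallow tray, 150 x 140 x 18 mm, on the other side of the board; origin under its middle.
- foam: Bystander: loose white pinning block 90 x 75 x 25 mm with a beetle and bead-headed pins (to 50 mm high), in the tray; origin under its middle.
- jar: Bystander: loose glass jar of toothpicks, 68 mm across, 85 mm high; origin under its middle.
- dish: Bystander: loose flat glass dish, 84 mm across, 16 mm high; origin under its middle.
- pen: Bystander: loose blue pen, 110 mm long (x), 12 mm high; origin under its middle.
- highlighter: Bystander: loose pink highlighter, 115 mm long (x), 19 mm high; origin under its middle.
- step_foot (a point): Middle of the step's foot, on the low half's surface, 6 mm above the board's origin. The step stops the disc from sliding: when the disc's near edge is lifted, it pivots on this foot and can be tipped over the step on to the raised half.
Things that resemble listed ones, but are neither listed nor needed, are in the scene too. Of the things that look like the spatula, the smaller one is meant. Several things look just like the mat: the one meant starts farthest from the robot's base.

How it is judged:
On the way, in this order (a step that is already met when the one before it is completed fails the run):
1. the disc is raised to stand steeply (tilted 0.5 to 2.5 rad) by the spatula (angle between disc's own z axis and vertical between 0.5 and 2.5 rad and contact force between disc and spatula above 0.03 N), for 0.05 s.
2. the disc lies white face up (angle between disc's own z axis and vertical above 3.06 rad and linear speed of disc below 0.03 m/s), for 0.2 s.
At the end, for the whole second after the job is handed in: The disc rests white face up, flat within 0.08 rad, its centre over the board (either half); the spatula stands at rest on its blade on the green mat (blade's middle within 50 mm of the mat's middle, level within 0.1 rad), released (angle between disc's own z axis and vertical above 3.06 rad and x of disc in the frame of board between -0.125 and 0.125 m and y of disc in the frame of board between -0.085 and 0.085 m and z of disc in the frame of board below 0.03 m and linear speed of each of disc, spatula below 0.01 m/s and horizontal distance between spatula and mat below 0.05 m and height (world z) of spatula below 0.01 m and angle between spatula's own z axis and vertical below 0.1 rad); the robot touches nothing.
It fails at once if the gripper's fingers or the arm touch the disc (contact force between any of the fingers, the arm and disc above 0.5 N).
It fails at once if a bystander is shifted by more than 30 mm (distance of any of foam, jar, dish, pen, highlighter from where it was at the start of the episode above 0.03 m).
It also fails if it takes over 62 s, if anything falls off the work surface, if the arm or the gripper's body presses on something with over 40 N, if the wrist force passes 120 N, or if a joint passes its speed limit or range.

## Working session

There is one attempt and no reset: what is moved stays moved. The work goes in short steps, Python scripts to look and compute and a shell command to move; the robot and the scene stay as the last step left them, time stands still between calls to the robot, and variables do not carry over. Pictures are saved under pics/ and viewed, about 8 in all and at most 12, crops included, and the job is handed in when it is done.

```bash
mkdir -p pics; cat > h.py <<'E'
import numpy as np,cv2
from plant import robot,get_image
def snap(n,f):
    d=get_image(n); cv2.imwrite(f'pics/{f}.png',d['pixels'][:,:,::-1]); np.savez(f'pics/{f}.npz',**d); return d
def ray(d,u,v,z):
    K,T=np.array(d['K']),np.array(d['world_to_cam']);R,t=T[:3,:3],T[:3,3]
    c=-R.T@t; r=R.T@np.linalg.solve(K,[u,v,1]); return c+r*(z-c[2])/r[2]
def proj(d,p):
    K,T=np.array(d['K']),np.array(d['world_to_cam']);q=K@(T[:3,:3]@np.array(p)+T[:3,3]);return q[:2]/q[2]
E
python3 - <<'E'
from h import *
a=snap('top','t0');b=snap('scene','s0')
for d in(a,b):
    T=d['world_to_cam'];print(-T[:3,:3].T@T[:3,3])
print(robot.observe())
E
```

```text
[ 0.3739519  -0.10481407  1.14969765]
[1.2490554  0.56836934 0.76049739]
{'clock': 0.1, 'joint_positions': array([-1.27528278e+00,  3.79358182e-01,  1.73470606e+00,  4.77258834e-06,
        1.02849995e+00, -3.32987004e-02]), 'joint_velocities': array([ 0.00116502,  0.00039523, -0.00121241,  0.00033518,  0.00021765,
       -0.00014076]), 'tau': array([ 1.79156916e-03, -7.65033674e+01, -4.35292840e+01,  6.52509858e-02,
        3.98370868e-02, -2.96999963e-05]), 'tool_pos': array([ 0.2259442 , -0.66218567,  0.23236048]), 'tcp_rot': array([-4.81866867e-04,  9.86515812e-01,  1.63665256e-01, -6.14798001e-05]), 'contact_force': array([-0.3951815 , -0.58610854,  0.25268499]), 'torque': array([-0.01764019,  0.0112143 , -0.00928338]), 'gripper_width': 0.0912644279415716}
```

View pics/t0.png

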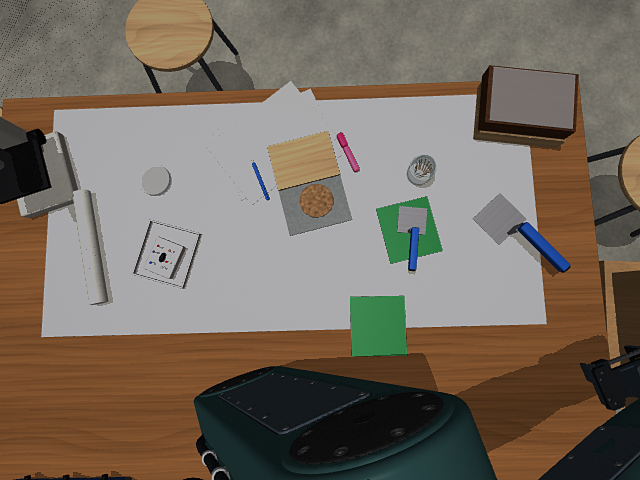

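View pics/s0.png

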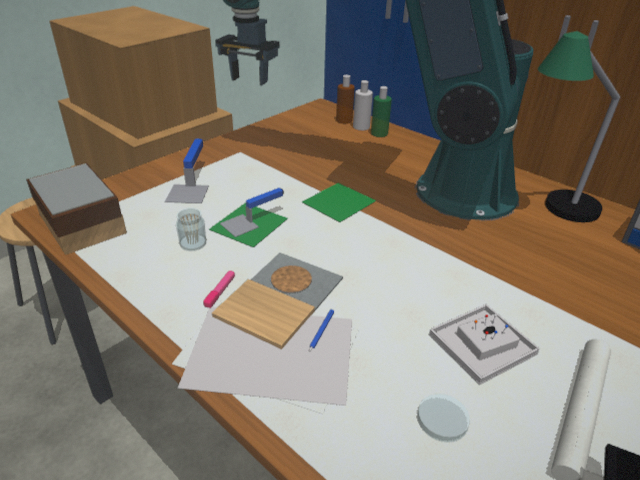

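Top view: board around (310,185), disc at (317,200), the smaller spatula with its blade at (412,220) and handle at (413,248) on the green mat at (409,230). The decoys are the big spatula at (500,218) and the near mat at (378,325). Tray is at (168,253).

```bash
cat > m.py <<'E'
from h import *
d=dict(np.load('pics/t0.npz'));im=d['pixels'];hsv=cv2.cvtColor(im,cv2.COLOR_RGB2HSV)
def comp(lo,hi,box,z,nm):
    m=cv2.inRange(hsv,np.array(lo),np.array(hi));x0,y0,x1,y1=box;k=np.zeros_like(m);k[y0:y1,x0:x1]=m[y0:y1,x0:x1]
    k=cv2.morphologyEx(k,cv2.MORPH_OPEN,np.ones((2,2)))
    c=max(cv2.findContours(k,0,2)[0],key=cv2.contourArea)
    w=np.array([ray(d,*p,z)[:2] for p in c[:,0].astype(float)],np.float32)
    r=cv2.minAreaRect(w*1000);print(nm,cv2.contourArea(c),'rect',np.round(r[0],1),np.round(r[1],1),round(r[2],1));print(np.round(cv2.boxPoints(r)).tolist())
    return c
comp((50,80,50),(75,255,255),(365,180,450,270),.004,'mat')
comp((50,80,50),(75,255,255),(340,285,420,360),.004,'mat2')
comp((105,120,80),(125,255,255),(395,215,430,280),.066,'handle')
comp((0,0,120),(180,40,185),(395,203,430,237),.006,'blade')
comp((5,110,50),(20,255,190),(290,175,345,225),.016,'disc')
comp((10,60,140),(25,160,255),(262,125,345,192),.014,'wood')
comp((0,0,90),(180,60,160),(270,170,360,240),.006,'grey')
cv2.imwrite('pics/c0.png',cv2.resize(im[120:280,250:450,::-1],None,fx=4,fy=3.75,interpolation=2)[:600])
E
python3 m.py
```

```text
mat 1855.5 rect [ 537.  -318.6] [149.3 139.1] 12.3
[[449.0, -267.0], [479.0, -402.0], [625.0, -371.0], [595.0, -235.0]]
mat2 3152.0 rect [ 292.  -227.1] [139.3 149. ] 89.6
[[217.0, -296.0], [366.0, -297.0], [367.0, -158.0], [218.0, -157.0]]
handle 243.5 rect [ 481.8 -317.2] [ 17.  104.3] 82.7
[[429.0, -319.0], [532.0, -332.0], [535.0, -315.0], [431.0, -302.0]]
blade 590.0 rect [ 562.5 -328. ] [72.9 67.9] 82.9
[[524.0, -360.0], [592.0, -368.0], [601.0, -296.0], [533.0, -288.0]]
disc 821.0 rect [620.8 -78.3] [84.3 85.8] 88.2
[[577.0, -119.0], [662.0, -122.0], [665.0, -37.0], [579.0, -35.0]]
wood 2717.5 rect [731.7 -46.5] [123.3 168.8] 13.0
[[653.0, 22.0], [691.0, -143.0], [811.0, -115.0], [773.0, 50.0]]
grey 1886.5 rect [609.3 -74.6] [125.7 170.9] 13.0
[[529.0, -5.0], [567.0, -172.0], [690.0, -144.0], [651.0, 23.0]]
```

View pics/c0.png

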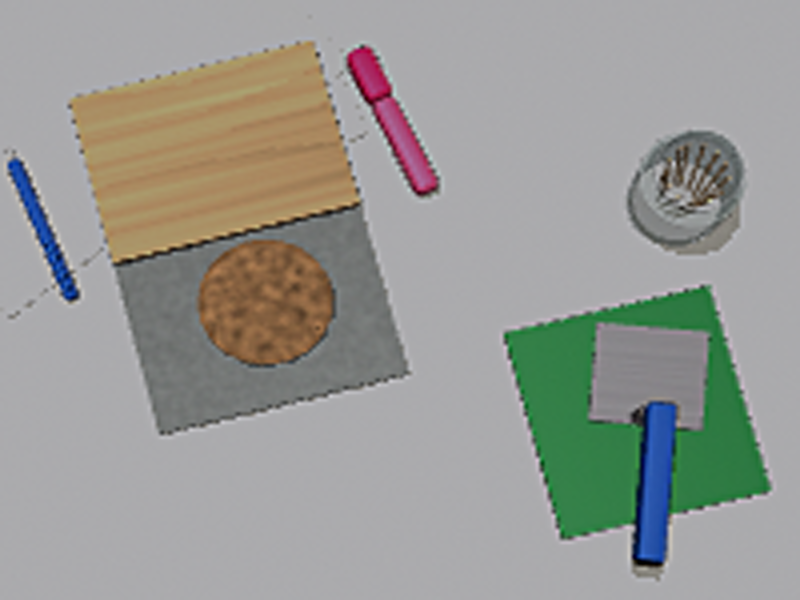

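Step midpoint is at about (0.671, -0.060), board yaw 13°. The disc in the board frame is at (-52.7, -6) mm, so its rim is about 8 mm from the step, as stated. Spatula yaw is -7.4°, blade middle (0.5625, -0.328), grip (0.501, -0.320, 0.056). The sizes match, so I move.

```bash
cat > go.py <<'E'
import sys
from h import *
from scipy.spatial.transform import Rotation as R
# usage: x y z(mm) yaw pitch(tip-up, deg): remaining shift (units, tool axes) and turn (units)
x,y,z,yaw,pt=map(float,sys.argv[1:6]);o=robot.observe();q=o['tcp_rot'];C=R.from_quat([q[1],q[2],q[3],q[0]])
G=R.from_euler('ZYX',[yaw,-pt,180],degrees=True)
dp=np.array([x,y,z])/1e3-o['tool_pos']
print('t',round(o['clock'],2),'pos',np.round(o['tool_pos']*1e3,1),'yaw/pitch',np.round((C*R.from_euler('x',180,degrees=True)).as_euler('ZYX',degrees=True)*[1,-1,1],2),'w',round(o['gripper_width']*1e3,1),'F',np.round(o['contact_force'],1))
print('shift',np.round(C.inv().apply(dp)/.15,4),'turn',np.round((C.inv()*G).as_rotvec()/(np.pi/2),4), 'shift in goal axes',np.round(G.inv().apply(dp)/.15,4))
E
python3 -m pendant '[[[0.225,-0.142,0.044,0,0,0,0],[0.225,-0.142,0.044,0,0,0,0],[0.225,-0.142,0.044,0,0,0,0],[0.225,-0.142,0.044,0,0,0,0],[0.225,-0.142,0.044,0,0,0,0],[0.225,-0.142,0.044,0,0,0,0],[0.225,-0.142,0.044,0,0,0,0],[0.225,-0.142,0.044,0,0,0,0],[0.225,-0.142,0.044,0,0,0,0],[0.225,-0.142,0.044,0,0,0,0],[0.225,-0.142,0.044,0,0,0,0],[0,0,0,0,0,0.073,0],[0,0,0,0,0,0.073,0],[0,0,0,0,0,0.073,0],[0,0,0,0,0,0.073,0]]]' 40
python3 go.py 501 -320 160 -7.4 0
```

```text
clock: 1.6
tool_pos: [0.5099, -0.3046, 0.1534]
tcp_rot: [-0.002, 0.997, -0.072, -0.002]
contact_force: [-0.3, -0.0, 0.0]
gripper_width: 0.0914
t 1.6 pos [ 509.9 -304.6  153.4] yaw/pitch [-8.3  -0.29  0.17] w 91.4 F [-0.3 -0.   0. ]
shift [-0.0444  0.1101 -0.0442] turn [-0.0019  0.0032 -0.01  ] shift in goal axes [-0.0459  0.1095 -0.0441]
```

```bash
python3 -m pendant '[[[-0.045,0.11,0,0,0.003,-0.01,0],[0,0,0.12,0,0,0,0],[0,0,0.12,0,0,0,0],[0,0,0,0,0,0,0]]]'
python3 go.py 501 -320 56 -7.4 0
python3 -c "
from h import *
snap('wrist','w0')"
```

```text
clock: 2.0
tool_pos: [0.5004, -0.3199, 0.1161]
tcp_rot: [-0.002, 0.998, -0.067, -0.0]
contact_force: [-0.0, 0.3, 0.6]
gripper_width: 0.0913
t 2.0 pos [ 500.4 -319.9  116.1] yaw/pitch [-7.64 -0.02  0.18] w 91.3 F [-0.   0.3  0.6]
shift [0.0039 0.0012 0.4008] turn [-0.002   0.0003 -0.0027] shift in goal axes [ 0.0038 -0.      0.4008]
```

View pics/w0.png

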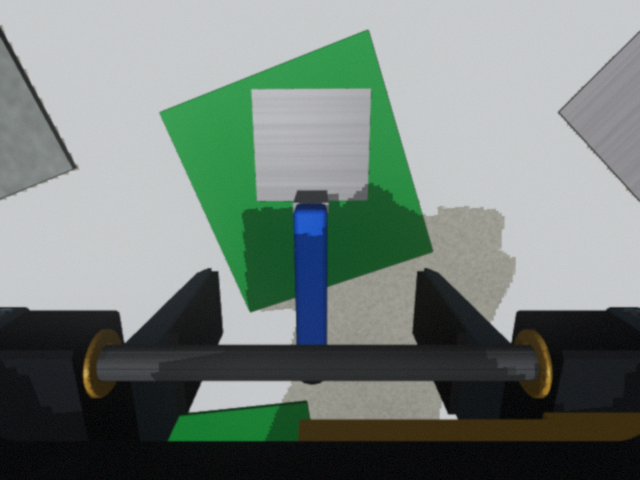

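The wrist view shows the handle upright at column 311, centred between the fingers (about 317), with the blade ahead of it. I descend and close.

```bash
python3 -m pendant '[[[0.004,0.005,0.13,0,0,0,0],[0,0,0.13,0,0,0,0],[0,0,0.13,0,0,0,0],[0,0,0,0,0,0,0],[0,0,0.004,0,0,0,0],[0,0,0,0,0,0,1],[0,0,0,0,0,0,1],[0,0,0,0,0,0,1],[0,0,0,0,0,0,1],[0,0,0,0,0,0,1],[0,0,0,0,0,0,1]]]' 40
python3 go.py 501 -320 56 -7.4 0
```

```text
clock: 3.15
tool_pos: [0.5058, -0.3233, 0.0655]
tcp_rot: [0.001, 0.998, -0.066, 0.005]
contact_force: [0.2, 0.7, 0.5]
gripper_width: 0.0459
t 3.15 pos [ 505.8 -323.3   65.5] yaw/pitch [-7.6   0.52 -0.1 ] w 45.9 F [0.2 0.7 0.5]
shift [-0.0354 -0.0176  0.063 ] turn [ 0.0011 -0.0058 -0.0022] shift in goal axes [-0.0347 -0.0176  0.0634]
```

```bash
python3 -m pendant '[[[-0.035,-0.012,0.063,0,-0.006,0,0.5],[0,0,0,0,0,0,0.5],[0,0,0,0,0,0,0.5]]]' 40
python3 go.py 501 -320 56 -7.4 0
```

```text
clock: 3.45
tool_pos: [0.5003, -0.3205, 0.0549]
tcp_rot: [0.001, 0.998, -0.066, -0.001]
contact_force: [0.3, -0.8, 0.9]
gripper_width: 0.0455
t 3.45 pos [ 500.3 -320.5   54.9] yaw/pitch [-7.6  -0.09 -0.09] w 45.5 F [ 0.3 -0.8  0.9]
shift [ 0.0044 -0.0038 -0.0073] turn [ 0.001   0.001  -0.0023] shift in goal axes [ 0.0044 -0.0038 -0.0072]
```

```bash
python3 -m pendant '[[[0,0,0,0,0,0,1],[0,0,0,0,0,0,1],[0,0,0,0,0,0,1],[0,0,0,0,0,0,1],[0,0,0,0,0,0,1],[0,0,0,0,0,0,1],[0,0,0,0,0,0,1],[0,0,0,0,0,0,1]]]' 40
python3 go.py 501 -320 56 -7.4 0; python3 go.py 501 -320 56 -7.4 0
```

```text
clock: 4.25
tool_pos: [0.5001, -0.3204, 0.0547]
tcp_rot: [0.001, 0.998, -0.066, -0.001]
contact_force: [-0.7, 0.9, -1.7]
gripper_width: 0.0179
t 4.25 pos [ 500.1 -320.4   54.7] yaw/pitch [-7.6  -0.12 -0.07] w 17.9 F [-0.7  0.9 -1.7]
shift [ 0.0057 -0.0031 -0.0089] turn [ 0.0008  0.0013 -0.0022] shift in goal axes [ 0.0057 -0.0031 -0.0089]
t 4.25 pos [ 500.1 -320.4   54.7] yaw/pitch [-7.6  -0.12 -0.07] w 17.9 F [-0.7  0.9 -1.7]
shift [ 0.0057 -0.0031 -0.0089] turn [ 0.0008  0.0013 -0.0022] shift in goal axes [ 0.0057 -0.0031 -0.0089]
```

```bash
python3 -m pendant '[[[0,0,-0.12,0,0,0,1],[0,0,-0.13,0,0,0,1],[0,0,-0.13,0,0,0,1],[-0.067,-0.222,0,0,0,0,1],[-0.067,-0.222,0,0,0,0,1],[-0.067,-0.222,0,0,0,0,1],[-0.067,-0.222,0,0,0,0,1],[-0.067,-0.222,0,0,0,0,1],[-0.067,-0.222,0,0,0,0,1],[0,0,0,0,0,-0.076,1],[0,0,0,0,0,-0.076,1],[0,0,0,0,0,-0.077,1],[0,0,0,0,0,0,1],[0,0,0,0,0,0,1]]]'
python3 go.py 467 -113.6 110 13 0;python3 -c "
from h import *
snap('wrist','w1');snap('top','t1')"
```

```text
clock: 5.65
tool_pos: [0.4649, -0.1066, 0.1142]
tcp_rot: [0.001, 0.993, 0.117, -0.0]
contact_force: [0.2, -0.0, -0.6]
gripper_width: 0.0178
t 5.65 pos [ 464.9 -106.6  114.2] yaw/pitch [13.44 -0.07 -0.07] w 17.8 F [ 0.2 -0.  -0.6]
shift [0.0027 0.0485 0.0282] turn [0.0008 0.0007 0.0049] shift in goal axes [0.003  0.0485 0.0281]
```

View pics/w1.png

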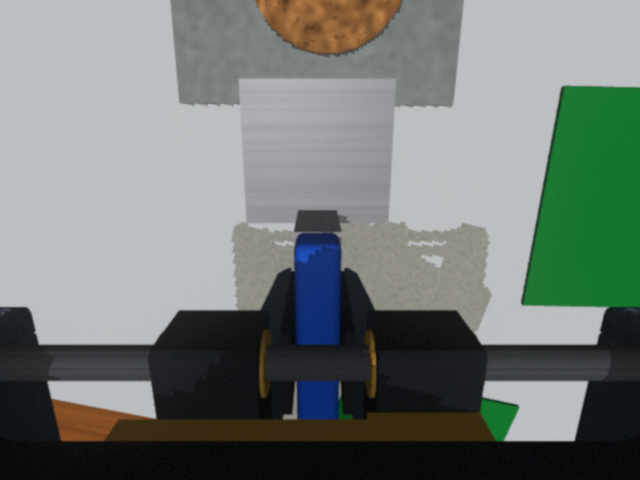

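The wrist view shows the blade square to the board, tip edge at row 79 (columns 239–393). The disc's near rim is at (330,54), so the blade needs to go about 7 mm to the right, as computed.

```bash
python3 - <<'E'
from h import *
d=dict(np.load('pics/w1.npz'));o=robot.observe();p=o['tool_pos'];a=np.radians(13.44)
f=lambda q:((q-p)[:2]@[np.cos(a),np.sin(a)]*1e3,(q-p)[:2]@[-np.sin(a),np.cos(a)]*1e3)
for n,u,v,z in[('tipL',239,78.5,.0655),('tipR',394,78.5,.0655),('backL',247,222,.0655),('rim',330,55,.0105),('bedgeL',181,103.5,.006),('bedgeR',452,106,.006)]:
    q=ray(d,u,v,z);print(n,np.round(q*1e3,1),np.round(f(q),1))
E
```

```text
tipL [554.1 -47.6  65.5] [100.4  36.7]
tipR [ 571.  -118.8   65.5] [100.3 -36.4]
backL [486.2 -63.9  65.5] [30.7 36.7]
rim [581.9 -86.8  10.5] [118.4  -7.8]
bedgeL [534.4  -3.2   6. ] [91.6 84.5]
bedgeR [ 571.8 -167.8    6. ] [ 89.8 -84.2]
```

```bash
python3 -m pendant '[[[0.003,0.05,0.1,0,0,0.005,1],[0,0,0.12,0,-0.022,0,1],[0,0,0.08,0,0,0,1],[0,0,0,0,0,0,1],[0,0,0,0,0,0,1]]]'
python3 go.py 467 -113.6 60.2 13 -2
```

```text
clock: 6.25
tool_pos: [0.4673, -0.1149, 0.0683]
tcp_rot: [0.003, 0.994, 0.109, -0.017]
contact_force: [-0.4, 0.9, -1.1]
gripper_width: 0.0177
t 6.25 pos [ 467.3 -114.9   68.3] yaw/pitch [12.47 -1.95 -0.11] w 17.7 F [-0.4  0.9 -1.1]
shift [ 0.0015 -0.0089  0.0537] turn [ 0.0011 -0.0005 -0.0059] shift in goal axes [ 0.0017 -0.0088  0.0537]
```

```bash
python3 -m pendant '[[[0,-0.008,0.04,0,0,-0.006,1],[0,0,0.008,0,0,0,1],[0,0,0,0,0,0,1]]]'
python3 go.py 467 -113.6 60.2 13 -2
python3 -m pendant '[[[0,0,0.007,0,0,0,1],[0,0,0,0,0,0,1]]]'
python3 go.py 467 -113.6 60.2 13 -2
```

```text
clock: 6.55
tool_pos: [0.4672, -0.1138, 0.0617]
tcp_rot: [0.003, 0.993, 0.113, -0.016]
contact_force: [0.6, 0.9, -1.2]
gripper_width: 0.0176
t 6.55 pos [ 467.2 -113.8   61.7] yaw/pitch [13.02 -1.82 -0.14] w 17.6 F [ 0.6  0.9 -1.2]
shift [-0.0006 -0.0015  0.0101] turn [ 0.0015 -0.0019  0.0002] shift in goal axes [-0.0005 -0.0014  0.0101]
clock: 6.75
tool_pos: [0.4674, -0.1138, 0.061]
tcp_rot: [0.003, 0.993, 0.113, -0.015]
contact_force: [-0.6, 0.3, -1.0]
gripper_width: 0.0178
t 6.75 pos [ 467.4 -113.8   61. ] yaw/pitch [13.01 -1.78 -0.16] w 17.8 F [-0.6  0.3 -1. ]
shift [-0.0019 -0.0021  0.0055] turn [ 0.0018 -0.0024  0.0001] shift in goal axes [-0.0019 -0.002   0.0055]
```

```bash
python3 -m pendant '[[[0,0,0.008,0,-0.002,0,1],[0,0,0,0,0,0,1]]]'
python3 go.py 467 -113.6 60.2 13 -2
python3 -m pendant '[[[0,0,0.008,0,0,0,1],[0,0,0,0,0,0,1]]]'
python3 go.py 467 -113.6 60.2 13 -2
```

```text
clock: 6.95
tool_pos: [0.4675, -0.1139, 0.06]
tcp_rot: [0.003, 0.993, 0.113, -0.017]
contact_force: [0.2, -0.2, -1.0]
gripper_width: 0.0175
t 6.95 pos [ 467.5 -113.9   60. ] yaw/pitch [13.01 -1.95 -0.17] w 17.5 F [ 0.2 -0.2 -1. ]
shift [-0.0029 -0.0025 -0.0013] turn [ 0.0019 -0.0006  0.0001] shift in goal axes [-0.0029 -0.0025 -0.0013]
clock: 7.15
tool_pos: [0.4674, -0.114, 0.059]
tcp_rot: [0.003, 0.993, 0.113, -0.017]
contact_force: [-2.4, 1.2, 4.0]
gripper_width: 0.0178
t 7.15 pos [ 467.4 -114.    59. ] yaw/pitch [13.01 -1.96 -0.17] w 17.8 F [-2.4  1.2  4. ]
shift [-0.0023 -0.0031 -0.0081] turn [ 0.0019 -0.0004  0.0001] shift in goal axes [-0.0023 -0.0032 -0.0081]
```

Board contact at TCP z of about 59.2 mm. I slide in under the disc.

```bash
python3 -m pendant '[[[0.02,0,-0.002,0,0,0,1],[0.04,0,-0.0014,0,0,0,1],[0.04,0,-0.0014,0,0,0,1],[0.04,0,-0.0014,0,0,0,1],[0.04,0,-0.0014,0,0,0,1],[0,0,0,0,0,0,1]]]'
python3 go.py 512 -103.7 59.3 13 -2
python3 -m pendant '[[[0.04,0,-0.0014,0,0,0,1],[0.04,0,-0.0014,0,0,0,1],[0.03,0,-0.001,0,0,0,1],[0,0,0,0,0,0,1]]]'
python3 go.py 512 -103.7 59.3 13 -2
python3 -c "
from h import *
d=snap('wrist','w2');e=snap('scene','s2')['pixels'][220:380,200:400]
cv2.imwrite('pics/c2.png',np.hstack([cv2.resize(d['pixels'],(400,300)),cv2.resize(e,(400,300))])[:,:,::-1])"
```

```text
clock: 7.75
tool_pos: [0.4963, -0.1074, 0.0592]
tcp_rot: [0.003, 0.993, 0.113, -0.017]
contact_force: [0.4, -0.5, -1.1]
gripper_width: 0.0176
t 7.75 pos [ 496.3 -107.4   59.2] yaw/pitch [13.01 -1.96 -0.18] w 17.6 F [ 0.4 -0.5 -1.1]
shift [ 0.1073 -0.0005 -0.0041] turn [ 0.002  -0.0005  0.0001] shift in goal axes [ 0.1073 -0.0005 -0.0042]
clock: 8.15
tool_pos: [0.5123, -0.1033, 0.0593]
tcp_rot: [0.003, 0.993, 0.113, -0.018]
contact_force: [0.9, 0.1, 2.3]
gripper_width: 0.0175
t 8.15 pos [ 512.3 -103.3   59.3] yaw/pitch [13.03 -2.11 -0.13] w 17.5 F [0.9 0.1 2.3]
shift [-0.0028  0.0019 -0.0002] turn [0.0015 0.0012 0.0003] shift in goal axes [-0.0028  0.0019 -0.0002]
```

View pics/c2.png

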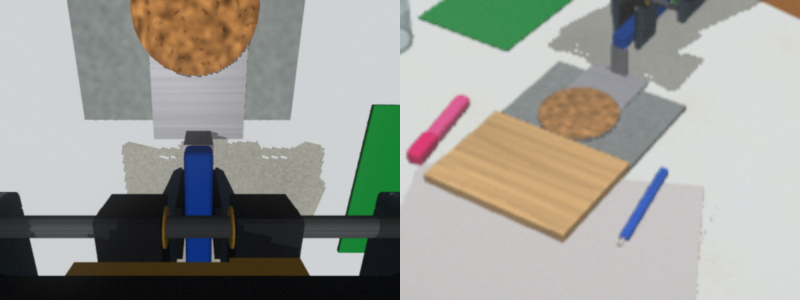

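About 21 mm of the blade is under the disc's near rim (crop left: rim at (197,76), blade back edge at row 138), and the disc has gone close to the step. I push a little more, then lift along an arc about the step foot.

```bash
python3 -m pendant '[[[0.03,0,-0.001,0,0,0,1],[0,0,0,0,0,0,1]]]'
python3 go.py 517 -102.2 59.3 13 -2
python3 -m pendant '[[[0.005,0,-0.057,0,0,0,1],[0.005,0,-0.057,0,0,0,1],[0.02,0,-0.054,0,0,0,1],[0.02,0,-0.054,0,0,0,1],[0,0,0,0,0,0,1]]]'
python3 go.py 525.5 -100 92.3 13 -2
python3 -c "
from h import *
d=snap('wrist','w3');e=snap('scene','s3')['pixels'][220:380,200:400]
cv2.imwrite('pics/c3.png',np.hstack([cv2.resize(d['pixels'],(400,300)),cv2.resize(e,(400,300))])[:,:,::-1])"
```

```text
clock: 8.45
tool_pos: [0.5165, -0.1023, 0.0593]
tcp_rot: [0.003, 0.993, 0.113, -0.018]
contact_force: [2.4, 0.2, 1.4]
gripper_width: 0.0174
t 8.45 pos [ 516.5 -102.3   59.3] yaw/pitch [13.01 -2.12 -0.13] w 17.4 F [2.4 0.2 1.4]
shift [ 0.0032 -0.     -0.0001] turn [0.0014 0.0013 0.0002] shift in goal axes [ 0.0032 -0.     -0.0001]
clock: 8.95
tool_pos: [0.5255, -0.1, 0.0952]
tcp_rot: [0.003, 0.993, 0.113, -0.019]
contact_force: [0.5, 0.1, -1.8]
gripper_width: 0.0179
t 8.95 pos [ 525.5 -100.    95.2] yaw/pitch [13.01 -2.16 -0.11] w 17.9 F [ 0.5  0.1 -1.8]
shift [ 0.0009 -0.0002  0.0196] turn [0.0012 0.0017 0.0001] shift in goal axes [ 0.0008 -0.0001  0.0196]
```

View pics/c3.png

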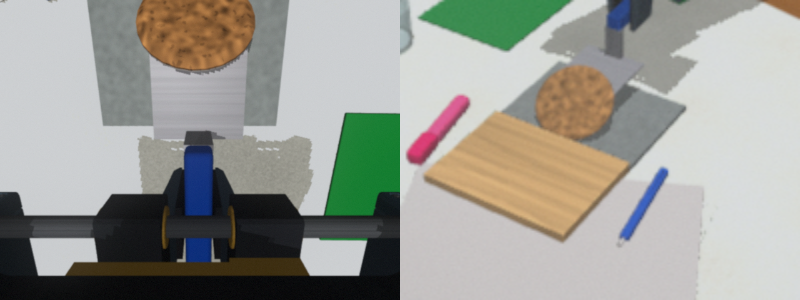

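The disc tilts about 30° with its far edge at the step, riding on the blade. I continue the arc.

```bash
python3 -m pendant '[[[0.034,0,-0.04,0,0,0,1],[0.034,0,-0.04,0,0,0,1],[0.044,0,-0.036,0,0,0,1],[0.044,0,-0.036,0,0,0,1],[0,0,0,0,0,0,1]]]'
python3 go.py 549 -94.6 116.5 13 -2
python3 -c "
from h import *
d=snap('wrist','w4');e=snap('scene','s4')['pixels'][220:380,200:400]
cv2.imwrite('pics/c4.png',np.hstack([cv2.resize(d['pixels'],(400,300)),cv2.resize(e,(400,300))])[:,:,::-1])"
```

```text
clock: 9.55
tool_pos: [0.5501, -0.0939, 0.1174]
tcp_rot: [0.003, 0.993, 0.113, -0.02]
contact_force: [-0.0, 1.4, -1.2]
gripper_width: 0.0176
t 9.55 pos [550.1 -93.9 117.4] yaw/pitch [13.   -2.28 -0.05] w 17.6 F [-0.   1.4 -1.2]
shift [-0.0083  0.0031  0.0065] turn [0.0006 0.0031 0.0001] shift in goal axes [-0.0083  0.0031  0.0064]
```

View pics/c4.png

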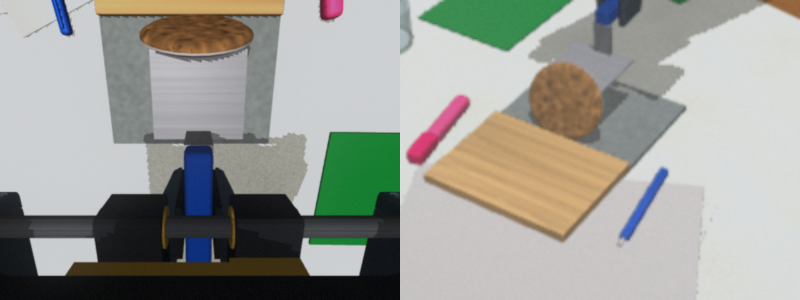

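The disc stands at roughly 60° on the blade. I push it over the step.

```bash
python3 -m pendant '[[[0.052,0,-0.022,0,0,0,1],[0.052,0,-0.022,0,0,0,1],[0.04,0,-0.008,0,0,0,1],[0.04,0,-0.006,0,0,0,1],[0.04,0,0,0,0,0,1],[0.04,0,0,0,0,0,1],[0.03,0,0.003,0,0,0,1],[0.03,0,0.003,0,0,0,1],[0,0,0,0,0,0,1],[0,0,0,0,0,0,1],[0,0,0,0,0,0,1]]]'
python3 go.py 549 -94.6 116.5 13 -2
python3 -c "
from h import *
d=snap('wrist','w5');e=snap('scene','s5')['pixels'][220:380,200:400]
cv2.imwrite('pics/c5.png',np.hstack([cv2.resize(d['pixels'],(400,300)),cv2.resize(e,(400,300))])[:,:,::-1])"
```

```text
clock: 10.75
tool_pos: [0.6, -0.0817, 0.1216]
tcp_rot: [0.002, 0.993, 0.113, -0.021]
contact_force: [0.2, -0.9, -1.9]
gripper_width: 0.0179
t 10.75 pos [600.  -81.7 121.6] yaw/pitch [13.   -2.46  0.03] w 17.9 F [ 0.2 -0.9 -1.9]
shift [-0.3487  0.0075  0.0492] turn [-0.0003  0.0051  0.    ] shift in goal axes [-0.3491  0.0075  0.0464]
```

View pics/c5.png

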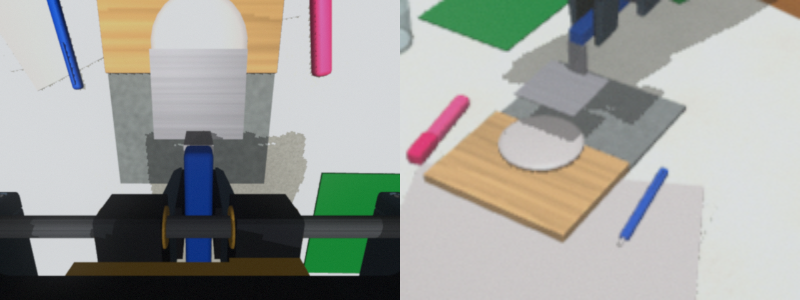

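The disc lies white face up on the raised half. The spatula goes back to the mat.

```bash
python3 -m pendant '[[[-0.22,0,-0.02,0,0,0,1],[-0.22,0,-0.02,0,0,0,1],[-0.22,0,0,0,0,0,1],[-0.22,0,0,0,0,0,1],[-0.03,0.225,0,0,0.007,0,1],[-0.03,0.225,0,0,0.007,0,1],[-0.03,0.225,0,0,0.007,0,1],[-0.03,0.225,0,0,0.006,0,1],[-0.03,0.225,0,0,0,0,1],[-0.03,0.225,0,0,0,0,1],[0,0,0,0,0,0.076,1],[0,0,0,0,0,0.076,1],[0,0,0,0,0,0.076,1],[0,0,0,0,0,0,1],[0,0,0,0,0,0,1]]]'
python3 go.py 487 -316 75 -7.6 0
```

```text
clock: 12.35
tool_pos: [0.4843, -0.3248, 0.1355]
tcp_rot: [0.0, 0.998, -0.07, 0.002]
contact_force: [-0.3, 0.4, -1.3]
gripper_width: 0.0176
t 12.35 pos [ 484.3 -324.8  135.5] yaw/pitch [-8.06  0.24 -0.03] w 17.6 F [-0.3  0.4 -1.3]
shift [ 0.0076 -0.0607  0.4031] turn [ 0.0004 -0.0027 -0.0051] shift in goal axes [ 0.0098 -0.0604  0.4031]
```

```bash
python3 -m pendant '[[[0.009,-0.06,0.1,0,-0.003,0,1],[0,0,0.15,0,0,0,1],[0,0,0.15,0,0,0,1],[0,0,0,0,0,0,1],[0,0,0,0,0,0,1]]]'
python3 go.py 487 -316 55 -7.6 0;python3 -c "
from h import *
d=snap('wrist','w6');e=snap('top','t6')['pixels'][110:290,240:460]
s=get_image('scene')['pixels'][170:290,170:330]
cv2.imwrite('pics/c6.png',np.hstack([cv2.resize(s,(400,300),interpolation=2),cv2.resize(e,(400,300),interpolation=2)])[:,:,::-1])"
```

```text
clock: 12.85
tool_pos: [0.4873, -0.3131, 0.0714]
tcp_rot: [0.0, 0.998, -0.064, -0.001]
contact_force: [-1.0, 0.3, -1.0]
gripper_width: 0.0178
t 12.85 pos [ 487.3 -313.1   71.4] yaw/pitch [-7.37 -0.09 -0.02] w 17.8 F [-1.   0.3 -1. ]
shift [0.0007 0.0195 0.1092] turn [0.0002 0.0011 0.0025] shift in goal axes [0.0006 0.0195 0.1092]
```

View pics/c6.png

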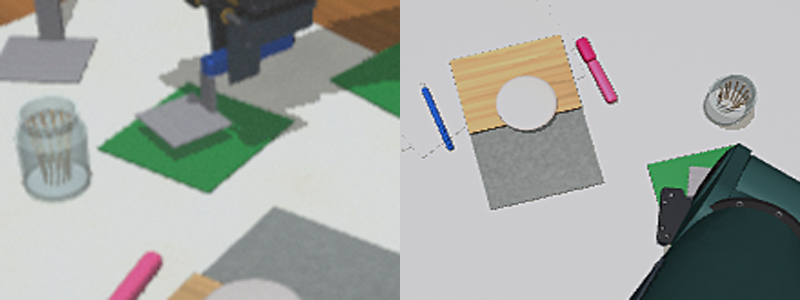

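The disc lies white up on the raised half with its centre (crop right, (526,103)) well past the step line. The blade hangs level over the mat. I lower it.

```bash
python3 -m pendant '[[[0,0.01,0.06,0,0.001,0,1],[0,0.005,0.02,0,0,0,1],[0,0,0,0,0,0,1]]]'
python3 go.py 487 -316 54.7 -7.6 0
python3 -m pendant '[[[0,0,0.012,0,0,0,1],[0,0,0,0,0,0,1]]]'
python3 go.py 487 -316 54.7 -7.6 0
```

```text
clock: 13.3
tool_pos: [0.4882, -0.3167, 0.0612]
tcp_rot: [0.001, 0.998, -0.065, 0.002]
contact_force: [-0.0, -0.9, -0.5]
gripper_width: 0.0177
t 13.3 pos [ 488.2 -316.7   61.2] yaw/pitch [-7.41  0.25 -0.15] w 17.7 F [-0.  -0.9 -0.5]
shift [-0.0091 -0.004   0.0432] turn [ 0.0016 -0.0028  0.0021] shift in goal axes [-0.0089 -0.0038  0.0433]
clock: 13.5
tool_pos: [0.4883, -0.317, 0.0594]
tcp_rot: [0.001, 0.998, -0.065, 0.002]
contact_force: [-0.5, 1.0, -1.5]
gripper_width: 0.0181
t 13.5 pos [ 488.3 -317.    59.4] yaw/pitch [-7.42  0.26 -0.15] w 18.1 F [-0.5  1.  -1.5]
shift [-0.0097 -0.0053  0.0313] turn [ 0.0017 -0.0029  0.002 ] shift in goal axes [-0.0095 -0.0052  0.0314]
```

```bash
python3 -m pendant '[[[0,0,0.018,0,-0.003,0,1],[0,0,0,0,0,0,1]]]'
python3 go.py 487 -316 54.7 -7.6 0
python3 -m pendant '[[[0,0,0.008,0,0,0,1],[0,0,0,0,0,0,1]]]'
python3 go.py 487 -316 54.7 -7.6 0
```

```text
clock: 13.7
tool_pos: [0.4883, -0.317, 0.0566]
tcp_rot: [0.001, 0.998, -0.065, -0.0]
contact_force: [0.0, -0.4, -1.3]
gripper_width: 0.0178
t 13.7 pos [ 488.3 -317.    56.6] yaw/pitch [-7.42 -0.03 -0.16] w 17.8 F [ 0.  -0.4 -1.3]
shift [-0.0097 -0.0056  0.0129] turn [0.0018 0.0003 0.002 ] shift in goal axes [-0.0098 -0.0055  0.0129]
clock: 13.9
tool_pos: [0.4885, -0.317, 0.0554]
tcp_rot: [0.001, 0.998, -0.065, -0.0]
contact_force: [-0.0, 0.1, -1.9]
gripper_width: 0.0178
t 13.9 pos [ 488.5 -317.    55.4] yaw/pitch [-7.42 -0.02 -0.16] w 17.8 F [-0.   0.1 -1.9]
shift [-0.0105 -0.0056  0.0045] turn [0.0018 0.0002 0.002 ] shift in goal axes [-0.0106 -0.0055  0.0045]
```

```bash
python3 -m pendant '[[[0,0,0.005,0,0,0,1],[0,0,0,0,0,0,1]]]'
python3 go.py 487 -316 54.7 -7.6 0
python3 -m pendant '[[[0,0,0,0,0,0,0.3],[0,0,0,0,0,0,0.3],[0,0,0,0,0,0,0.3],[0,0,0,0,0,0,0.3],[0,0,0,0,0,0,0.3],[0,0,0,0,0,0,0.3],[0,0,0,0,0,0,0.3]]]'
python3 go.py 487 -316 54.7 -7.6 0
```

```text
clock: 14.1
tool_pos: [0.4885, -0.317, 0.0546]
tcp_rot: [0.001, 0.998, -0.065, -0.0]
contact_force: [-0.0, -0.9, -1.3]
gripper_width: 0.018
t 14.1 pos [ 488.5 -317.    54.6] yaw/pitch [-7.41 -0.02 -0.16] w 18.0 F [-0.  -0.9 -1.3]
shift [-0.0105 -0.0055 -0.0009] turn [0.0018 0.0002 0.0021] shift in goal axes [-0.0105 -0.0055 -0.0009]
clock: 14.8
tool_pos: [0.4889, -0.3174, 0.0551]
tcp_rot: [0.002, 0.998, -0.065, 0.0]
contact_force: [1.3, -0.8, -0.6]
gripper_width: 0.0638
t 14.8 pos [ 488.9 -317.4   55.1] yaw/pitch [-7.42  0.04 -0.19] w 63.8 F [ 1.3 -0.8 -0.6]
shift [-0.0139 -0.0073  0.0026] turn [ 0.0021 -0.0005  0.002 ] shift in goal axes [-0.0139 -0.0073  0.0026]
```

Released. I retreat upwards and then back towards the start, so that the top view is clear.

```bash
python3 -m pendant '[[[0,0,-0.15,0,0,0,0.3],[0,0,-0.25,0,0,0,0],[0,0,-0.3,0,0,0,0],[0,0,-0.3,0,0,0,0],[-0.15,0.22,0,0,0,0,0],[-0.15,0.22,0,0,0,0,0],[-0.15,0.22,0,0,0,0,0],[-0.15,0.22,0,0,0,0,0],[-0.15,0.22,0,0,0,0,0],[-0.15,0.22,0,0,0,0,0],[0,0,0,0,0,0,0],[0,0,0,0,0,0,0]]]'
python3 - <<'E'
from h import *
import re
d=snap('top','t7');s=snap('scene','s7')['pixels'][150:390,150:410]
cv2.imwrite('pics/c7.png',np.hstack([cv2.resize(s,(400,370)),cv2.resize(d['pixels'][100:300,240:460],(400,370),interpolation=2)])[:,:,::-1])
src=open('m.py').read().replace("t0.npz","t7.npz").split("comp((50,80,50),(75,255,255),(340")[0];exec(src)
comp((105,120,80),(125,255,255),(395,215,430,285),.066,'handle')
comp((0,0,120),(180,40,185),(395,203,430,247),.006,'blade')
comp((0,0,180),(180,45,255),(280,150,340,200),.024,'disc')
E
```

```text
clock: 16.0
tool_pos: [0.3237, -0.5023, 0.2135]
tcp_rot: [0.003, 0.998, -0.064, 0.001]
contact_force: [0.7, 0.3, -0.2]
gripper_width: 0.0912
mat 1900.5 rect [ 537.2 -318.5] [148.8 139.3] 12.3
[[450.0, -266.0], [479.0, -402.0], [625.0, -371.0], [595.0, -235.0]]
handle 246.0 rect [ 469.6 -318.3] [ 17.1 104.2] 82.7
[[417.0, -320.0], [520.0, -333.0], [522.0, -316.0], [419.0, -303.0]]
blade 608.0 rect [ 549.8 -329.5] [73.3 68.9] 82.8
[[511.0, -362.0], [579.0, -370.0], [589.0, -297.0], [520.0, -289.0]]
disc 2.0 rect [655.4 -63.8] [5.3 2.7] 88.1
[[654.0, -66.0], [657.0, -66.0], [657.0, -61.0], [654.0, -61.0]]
```

View pics/c7.png

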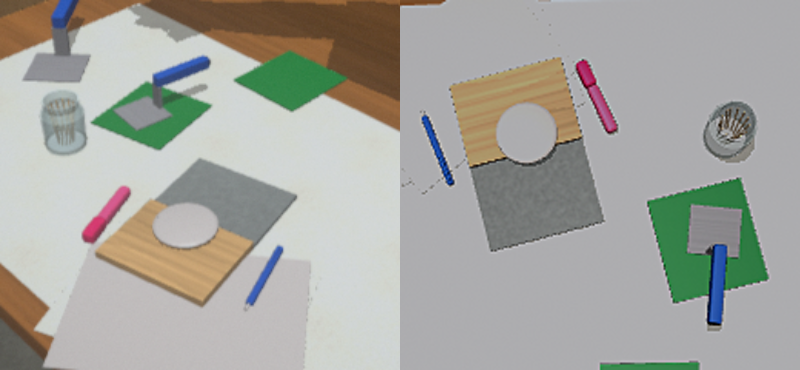

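Blade middle is about 17 mm from the mat centre, the spatula stands free, and the disc lies flat with its white face up. I hand in.

```bash
python3 -c "
from h import *
print(robot.job_done())"
```

```text
the job is handed in; nothing more can be done
None
```

I turned the disc over with the spatula, stood the spatula back on its mat and let go, then handed the job in at about 16 s on the robot's clock. The hand-in gave no verdict.

**What I did:** I took the smaller spatula from the far mat and slid its blade about 20 mm under the disc's near edge. I then lifted that edge in an arc about the step foot and tipped the disc over on to the raised half. Only the spatula touched the disc.

**Last checks:**
- **Disc:** in both final views it lies white face up on the raised half. It looks flat, and by eye about 16 mm of it overhangs the step. My colour mask for the white disc failed, so its position and flatness are judged from the pictures only.
- **Spatula:** it stands released and upright on the green mat, with the blade's middle about 17 mm from the mat's centre (limit 50 mm).
- **Bystanders:** the pen, highlighter and jar look unmoved. The last view left out the tray, foam and dish, but the arm never went near them.
- **Robot:** it stands clear of everything, at a TCP height of about 0.21 m.
- **Disagreement:** the wrist and top cameras differed by 3 to 5 mm on where the disc and board were. This did no harm.

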